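# Find the counterweight with the loose core

### The job

One of the three blue counterweight canisters has a core that has come loose inside: lift them one by one and rock or shake them gently (no faster than half a metre a second) until you feel the core slide in one, even if only one is left to try. Set that one upright and fully down in the recess of the red reject holder, without banging or forcing it. The two sound ones must end standing upright where they stood and never go into the holder, and the other things on the bench stay undisturbed.

Things in the scene. Friction and masses are not known exactly. Their poses are not given: they have to be found in the camera images.
- can_a: one of three outwardly identical sealed canisters: upright blue cylinder 60 mm across, 90 mm high, aluminium cap, two dark bands, 0.45 to 0.65 kg; origin at the centre of its underside, z up its axis. Each hides a 0.34 kg steel core, its centre 40 mm above the underside: fixed in the middle in two of them, loose in one. Which of a, b and c is the loose one differs from start to start
- can_b: another canister, outwardly the same as can_a, same size, origin and axes. In the one with the loose core, the core slides across the axis, up to 11 to 13 mm from the middle any way, once the canister is tilted over about 8 degrees or pushed sideways at over about 1.4 m/s2; level and still, the core stays where it slid
- can_c: the third canister, outwardly the same as can_a. Rocked 20 degrees one way, levelled, then the other way and levelled, the loose core ends 22 mm or more farther over: the moment at the wrist differs by about 0.07 N m, with a fixed core by under 0.015. Rocked about a level axis square to the line the fingers close along, it cannot turn in the fingers
- holder: red reject holder, a fixed block 120 x 120 x 35 mm with one round recess in its middle, 64 mm across and 25 mm deep with a 3 mm chamfer round the mouth; origin at the centre of its underside on the bench; the floor of the recess lies 10 mm above the origin
- holder_hole0 (a point): centre of the recess mouth, in the top face of the red holder (35 mm above the bench)
- cup_0: small reddish turned wooden cup, 52 mm across, 46 mm high; origin at the centre of its underside; bystander, leave alone
- glue_bottle: white glue bottle with an orange nozzle, 55x60x204 mm; origin at the centre of its underside; bystander, leave alone
- pencil_a: red pencil lying down, 7x142x7 mm; origin at the centre of its underside; bystander, leave alone
- marker_b: red and white marker lying down, 17x135x16 mm; origin at the centre of its underside; bystander, leave alone

How it is judged:
By the outcome, as a careful person would: the job done as asked, in the order asked, and still so for the second after the job is handed in, with the robot touching nothing.
It also fails if it takes over 72 s, if anything falls off the work surface, if the arm or the gripper's body presses on something with over 40 N, if the wrist force passes 120 N, or if a joint passes its speed limit or range.

### The arm

A 7-joint arm with a two-finger parallel gripper is mounted at the origin on a cart in front of the work surface, level with it; the furniture and walls round the work are solid. World frame = base frame: x ahead of the robot, y to its left, z up, the work surface at z = 0. Lengths are in m, angles in rad, forces in N, time in s.
With the tool pointing down it reaches from about 0.4 to 0.9 m from the base axis. Payload 5.5 kg.
Tool frame: the origin (TCP) lies midway between the tips of the shut fingers; the grasp point (between the pads) lies bot.pinch_z behind it (bot.pinch_z is the distance from the TCP to the grasp point, in m); z points along the fingers, y is the line along which they close (so a half turn about z gives the same grasp; the last joint's range is limited). The gripper opens to 85 mm and grips with 20 to 120 N. Pads are 22 mm wide; open, the fingers measure 114 mm over their backs; the gripper's body (76 mm by 85 mm) begins 54 mm behind the grasp point. The pads swing forward as they close: fully open they stand 13 mm farther back than shut.
Start: joints at [-0.877, 0.501, -0.427, 1.55, 0.221, 1.138, -0.21], TCP at [0.271, 0.591, 0.231] pointing down, gripper open.
Joint ranges: [-2.88, 2.88], [-0.31, 2.03], [-1.54, 1.56], [0.2, 2.42], [-1.41, 4.55], [0.19, 2.02], [-2.57, 2.57]. Speed limits (rad/s): [2.57, 2.57, 3.14, 3.14, 3.14, 3.14, 3.14].

### API

Orientations are given as a rotation vector (axis times angle).
In Python, from rig import sense, imaging, ticket, boxes_of, pinpoint, bot gives the robot as it stands.
- The arm moves only by the shell command python3 -m crank 'ROWS' [OPENING] [FORCE]. ROWS is JSON, a list of rows, each an object of numbers: "tx", "ty", "tz": the shift along the tool's x, y, z in mm; "rx", "ry", "rz": the turn, a rotation vector about the tool's x, y, z in rad. In form: [{"tx": .., "ty": .., "tz": .., "rx": .., "ry": .., "rz": ..}, ...]. A call has 1 to 8 rows; each row is the pose to reach, as a shift and turn from the pose commanded when the call began, along the tool's axes at that moment; what a row does not reach only later rows make up. A row lasts 1/10 s, in which the tool goes at most 50 mm and 8.59 degrees, less where a joint would pass 70% of its speed; a pose out of reach is approached as far as the arm can. A call with a gripper value outside its range is refused whole. OPENING is the gripper's target within -1 to 1 (shut at 1, half-way at 0, fully open at -1), set as the call begins (- or left out, the last holds). The fingers move at their own pace and stop on an object; FORCE is the grip in N (left out, the last holds). Time passes only in rows, so rows that repeat a pose let the fingers close. It gives the time, the measured TCP pose, the force, the opening and the grip force at its end, in the units of the state.
- sense(): the state, without advancing time (a new reading comes with each control period).
- imaging.capture(name): name is "side" or "top" or "wrist"; returns the picture (384x512x3 uint8, blue, green, red); there is no depth.
- imaging.camera_model(name): a dict with "intrinsics" (3x3 intrinsics, pixels), "dist" ([k1, k2, p1, p2, k3] as OpenCV has them; the pictures are not rectified), "world_to_cam" (4x4, takes a point from world to camera coordinates). Camera axes: x right, y down, z forward; pixel columns grow to the right and rows downward; lengths in m; the calibration is good to about 2 mm. A picture is of the moment at which its call begins: read the wrist's pose just before it. camera_model takes no time and is no camera call; for the wrist camera it gives the pose at the moment of the call.
- ticket.sign_off(): hands the job in; it is judged then, once.
Trained networks look in the newest picture that a camera, given by its name, has taken for a name from the list of things; names that differ only in an ending like _2 or _b are one class to them, and where a whole thing is asked for, a point or a joint stands for the part that bears it (a point fixed in the world has none). Each returns a list of dicts, best first, with "confidence" (0 to 1); they miss things now and then, are a little off and sometimes report something else, mostly with a low value. They report only what shows in the picture. A call takes as long as a camera call.
- boxes_of(camera, label): "uv" ([column, row] in pixels, amid what is visible of it).
- pinpoint(camera, label): "uv" ([column, row] in pixels: a listed point, or the origin of a listed thing).
The state is a dict: "time": time; "joints": joint angles; "qvel": joint speeds; "tau": joint torques, N m; "ee_pos": TCP position; "ee_rot": TCP orientation; "force": force on the tool from outside, world axes, zero at the start; "moment": the same for the moment, N m; "gripper_width": finger opening in m; "grasp_force": force on a finger pad.
Only numpy, scipy, OpenCV 4.12 (cv2) and the standard library are available. Lean on these libraries where they do the work, as an engineer would, in place of code of your own. Each camera call takes 0.05 s, during which the arm holds its last target. There are 200 camera calls.

## Working session

There is one attempt and no reset: what is moved stays moved. The work goes in short steps, Python scripts to look and compute and a shell command to move; the robot and the scene stay as the last step left them, time stands still between calls to the robot, and variables do not carry over. Pictures are saved under pics/ and viewed, at most 10 in all, crops included, and the job is handed in when it is done.

```bash
mkdir -p pics; ls
cat > h.py <<'E'
import numpy as np, cv2
from scipy.spatial.transform import Rotation as R
from rig import sense, imaging, ticket, boxes_of, pinpoint, bot
def ray(cam,uv,z):
    m=imaging.camera_model(cam);K=np.array(m["intrinsics"]);T=np.array(m["world_to_cam"])
    p=cv2.undistortPoints(np.array([[uv]],float),K,np.array(m["dist"]))[0,0]
    d=T[:3,:3].T@np.array([p[0],p[1],1]);c=-T[:3,:3].T@T[:3,3]
    return c+d*(z-c[2])/d[2]
def proj(cam,P):
    m=imaging.camera_model(cam);T=np.array(m["world_to_cam"])
    return cv2.projectPoints(np.array(P,float).reshape(-1,1,3),cv2.Rodrigues(T[:3,:3])[0],T[:3,3],np.array(m["intrinsics"]),np.array(m["dist"]))[0][:,0]
def st():
    s=sense();print(round(s["time"],2),"pos",np.round(s["ee_pos"],4),"rot",np.round(s["ee_rot"],3),"F",np.round(s["force"],2),"M",np.round(s["moment"],3),"w",round(s["gripper_width"],4),"g",round(s["grasp_force"],1));return s
def tool(dxyz):
    s=sense();return R.from_rotvec(s["ee_rot"]).as_matrix().T@np.array(dxyz)*1000
E
python3 - <<'E'
from h import *
s=st();print(bot.pinch_z, R.from_rotvec(s["ee_rot"]).as_matrix().round(3))
ims=[]
for c in("top","side"):
    im=imaging.capture(c);ims.append(im)
    for l in("can_a","holder","holder_hole0","cup_0","glue_bottle","pencil_a","marker_b"):
        z=0.035 if "hole" in l else 0
        print(c,l,[(np.round(d["uv"]).tolist(),round(d["confidence"],2),ray(c,d["uv"],z)[:2].round(4).tolist()) for d in pinpoint(c,l)[:4]])
cv2.imwrite("pics/1.png",cv2.resize(np.hstack(ims),(800,300)))
cv2.imwrite("pics/top.png",cv2.resize(ims[0],(800,600)))
E
```

```text
pics
0.0 pos [0.2712 0.59   0.2302] rot [-6.710e-01 -3.069e+00  3.000e-03] F [0.77 0.01 0.97] M [-0.034  0.047 -0.009] w 0.0855 g 0.0
0.0187 [[-0.909  0.418 -0.001]
 [ 0.418  0.909 -0.002]
 [ 0.    -0.002 -1.   ]]
top can_a [([225.0, 202.0], 0.75, [0.4932, 0.0476]), ([338.0, 201.0], 0.55, [0.4876, -0.3302]), ([284.0, 207.0], 0.52, [0.4721, -0.15])]
top holder [([168.0, 198.0], 0.57, [0.5117, 0.2432])]
top holder_hole0 [([166.0, 200.0], 0.73, [0.5029, 0.2405])]
top cup_0 [([161.0, 158.0], 0.54, [0.6532, 0.2697])]
top glue_bottle [([189.0, 129.0], 0.59, [0.7533, 0.1722])]
top pencil_a [([157.0, 160.0], 0.62, [0.6451, 0.2833]), ([300.0, 245.0], 0.46, [0.3459, -0.1973])]
top marker_b [([368.0, 254.0], 0.71, [0.3105, -0.4237])]
side can_a [([234.0, 186.0], 0.92, [0.5054, 0.0721]), ([292.0, 243.0], 0.91, [0.5001, -0.3194]), ([252.0, 216.0], 0.65, [0.4672, -0.1409])]
side holder [([217.0, 172.0], 0.69, [0.4966, 0.2054])]
side holder_hole0 [([218.0, 162.0], 0.78, [0.5079, 0.223])]
side cup_0 [([248.0, 157.0], 0.66, [0.6636, 0.2816])]
side glue_bottle [([281.0, 161.0], 0.84, [0.7574, 0.1736])]
side pencil_a [([225.0, 237.0], 0.43, [0.3479, -0.2021])]
side marker_b [([252.0, 283.0], 0.78, [0.3269, -0.4159])]
```

View pics/top.png

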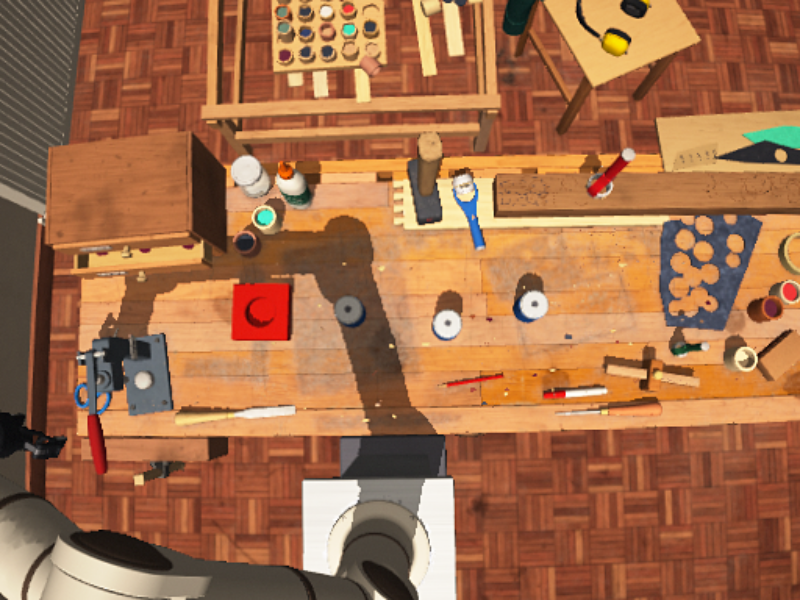

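View pics/1.png

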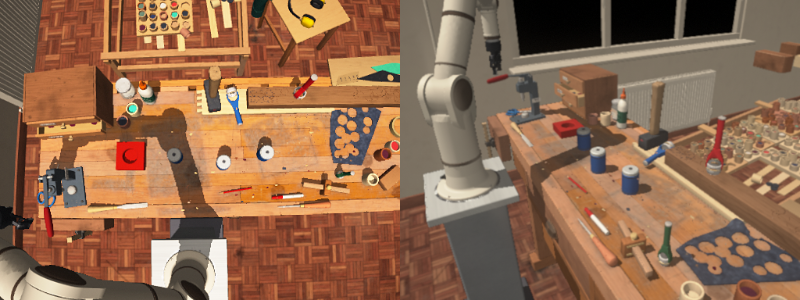

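The top view shows the caps at about (350,311), (447,323) and (532,304) in the 800x600 picture. The red holder is at (262,311), and the other things are well clear of it.

Run:
```python
from h import *
for uv in((350,311),(447,323),(532,304)): print(ray("top",np.array(uv)*.64,0.09).round(4))
for uv in((262,311),): print(ray("top",np.array(uv)*.64,0.025).round(4))
s=st();r=R.from_rotvec(s["ee_rot"]);t=R.from_matrix(np.diag([-1,1,-1.]))
print((r.inv()*t).as_rotvec(),tool(np.array([.49,.06,.23])-s["ee_pos"]))
m=imaging.camera_model("wrist");T=np.linalg.inv(m["world_to_cam"]);print("cam in tool",r.as_matrix().T@(T[:3,3]-s["ee_pos"]),(r.as_matrix().T@T[:3,:3]).round(2))
```

```text
[0.4935 0.0423 0.09  ]
[ 0.4649 -0.1512  0.09  ]
[ 0.4989 -0.3225  0.09  ]
[0.5055 0.2385 0.025 ]
0.8 pos [0.2714 0.5907 0.2313] rot [-0.671 -3.069 -0.   ] F [-0.05  1.24  0.82] M [-0.008 -0.047  0.003] w 0.0855 g 0.0
[ 6.83435476e-05 -4.14628311e-05 -4.30719377e-01] [-420.21783513 -390.91539077    1.28365351]
cam in tool [ 0.07128724  0.00027933 -0.14320802] [[ 0.   -0.96 -0.28]
 [ 1.    0.   -0.  ]
 [ 0.   -0.28  0.96]]
```

```bash
python3 -m crank '[{"tx":-31,"ty":-29,"rz":-0.03},{"tx":-62,"ty":-58,"rz":-0.06},{"tx":-93,"ty":-87,"rz":-0.09},{"tx":-124,"ty":-116,"rz":-0.12},{"tx":-155,"ty":-145,"rz":-0.15},{"tx":-186,"ty":-174,"rz":-0.18},{"tx":-217,"ty":-204,"rz":-0.21},{"tx":-217,"ty":-204,"rz":-0.21}]' -1 60
python3 - <<'E'
from h import *
s=st();r=R.from_rotvec(s["ee_rot"]);t=R.from_matrix(np.diag([-1,1,-1.]))
print(s["joints"],(r.inv()*t).as_rotvec(),tool(np.array([.493,.045,.23])-s["ee_pos"]))
E
```

```text
0.8 pos [0.2714 0.5907 0.2313] rot [-0.671 -3.069 -0.   ] F [-0.05  1.24  0.82] M [-0.008 -0.047  0.003] w 0.0855 g 0.0
[-0.87682807  0.50090083 -0.42702898  1.55035828  0.22079896  1.13830202
 -0.21029684] [ 6.83435476e-05 -4.14628311e-05 -4.30719377e-01] [-429.20670074 -403.29280139    1.28245078]invalid input
```

```bash
python3 -m crank '[{"tx":-31,"ty":-29,"tz":0,"rx":0,"ry":0,"rz":-0.03},{"tx":-62,"ty":-58,"tz":0,"rx":0,"ry":0,"rz":-0.06},{"tx":-93,"ty":-87,"tz":0,"rx":0,"ry":0,"rz":-0.09},{"tx":-124,"ty":-116,"tz":0,"rx":0,"ry":0,"rz":-0.12},{"tx":-155,"ty":-145,"tz":0,"rx":0,"ry":0,"rz":-0.15},{"tx":-186,"ty":-174,"tz":0,"rx":0,"ry":0,"rz":-0.18},{"tx":-217,"ty":-204,"tz":0,"rx":0,"ry":0,"rz":-0.21},{"tx":-217,"ty":-204,"tz":0,"rx":0,"ry":0,"rz":-0.21}]' -1 60
python3 - <<'E'
from h import *
s=st();r=R.from_rotvec(s["ee_rot"]);t=R.from_matrix(np.diag([-1,1,-1.]))
print(s["joints"],(r.inv()*t).as_rotvec(),tool(np.array([.493,.045,.23])-s["ee_pos"]))
E
```

```text
time: 1.6
ee_pos: [0.3865, 0.308, 0.2311]
ee_rot: [0.36, 3.119, -0.006]
force: [0.1, 0.0, 0.5]
gripper_width: 0.0854
grasp_force: 0.0
1.6 pos [0.3865 0.308  0.2311] rot [ 0.36   3.119 -0.006] F [0.08 0.04 0.52] M [ 0.023 -0.065  0.018] w 0.0854 g 0.0
[-0.3771616   0.21462518 -0.39981155  1.93307131  0.10190983  1.01451117
  0.51849389] [-0.00362639  0.00156821 -0.22948397] [-163.51148091 -231.89861015    2.24899816]
```

```bash
python3 -m crank '[{"tx":-27,"ty":-39,"tz":0,"rx":0,"ry":0,"rz":-0.04},{"tx":-54,"ty":-78,"tz":0,"rx":0,"ry":0,"rz":-0.08},{"tx":-82,"ty":-117,"tz":0,"rx":0,"ry":0,"rz":-0.12},{"tx":-109,"ty":-156,"tz":0,"rx":0,"ry":0,"rz":-0.16},{"tx":-136,"ty":-195,"tz":0,"rx":0,"ry":0,"rz":-0.2},{"tx":-163,"ty":-232,"tz":0,"rx":0,"ry":0,"rz":-0.225},{"tx":-163,"ty":-232,"tz":0,"rx":0,"ry":0,"rz":-0.225},{"tx":-163,"ty":-232,"tz":0,"rx":0,"ry":0,"rz":-0.225}]'
python3 - <<'E'
from h import *
s=st();im=imaging.capture("wrist");cv2.imwrite("pics/w1.png",im)
for l,z in(("can_a",0),("holder_hole0",.035)):
    for d in pinpoint("wrist",l): print(l,d["uv"],d["confidence"],ray("wrist",d["uv"],z).round(4))
E
```

```text
time: 2.4
ee_pos: [0.4919, 0.0519, 0.2313]
ee_rot: [0.002, -3.142, -0.0]
force: [-0.2, 1.2, 0.5]
gripper_width: 0.0852
grasp_force: 0.0
2.4 pos [0.4919 0.0519 0.2313] rot [ 2.000e-03 -3.142e+00 -0.000e+00] F [-0.2   1.24  0.45] M [0.052 0.038 0.001] w 0.0852 g 0.0
can_a [89.8, 140.6] 0.67 [ 0.4662 -0.1514  0.    ]
can_a [255.3, 168.9] 0.65 [0.5002 0.0476 0.    ]
holder_hole0 [431.1, 180.4] 0.88 [0.5041 0.2469 0.035 ]
```

View pics/w1.png

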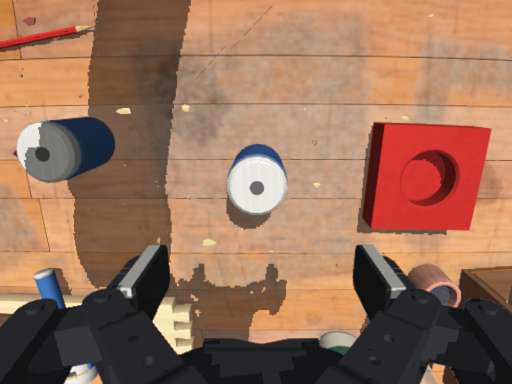

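The wrist view shows can A's cap at (257,187), can B at left (42,153), and the holder mouth at about (430,178).

Run:
```python
from h import *
im=cv2.imread("pics/w1.png")
g=cv2.inRange(cv2.cvtColor(im,cv2.COLOR_BGR2HSV),(0,0,140),(180,60,255))
n,l,s_,c=cv2.connectedComponentsWithStats(g[140:225,215:300]);i=1+np.argmax(s_[1:,4])
cnt=max(cv2.findContours((l==i).astype(np.uint8),0,2)[0],key=len);e=cv2.fitEllipse(cnt);print(e)
cc=np.array(e[0])+[215,140];p=ray("wrist",cc,.09);print("cap",cc,p)
q=ray("wrist",(430,178),.035);print("hole",q)
for pt,rad in((p,.03),(q,.032)):
    a=np.linspace(0,6.28,40);P=np.c_[pt[0]+rad*np.cos(a),pt[1]+rad*np.sin(a),0*a+pt[2]]
    cv2.polylines(im,[proj("wrist",P).round().astype(int)],True,(0,255,0),1)
cv2.imwrite("pics/w1b.png",im[100:260,200:512].repeat(2,0).repeat(2,1))
s=sense();print(tool(np.r_[p[:2],.036]-s["ee_pos"]))
```

```text
((41.88138961791992, 44.38644027709961), (57.534366607666016, 60.36335754394531), 102.646240234375)
cap [256.88138962 184.38644028] [0.49561079 0.05089065 0.09      ]
hole [0.50130039 0.24517294 0.035     ]
[ -4.41225465  -3.67805686 195.30953424]
```

View pics/w1b.png

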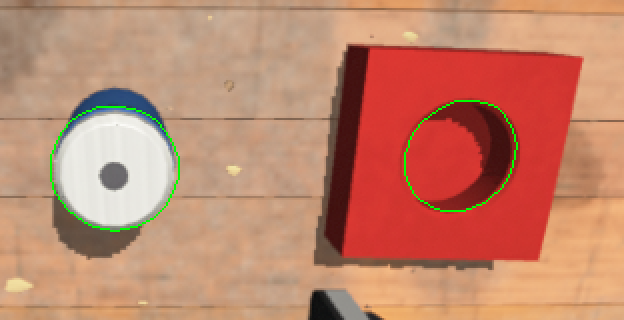

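```bash
python3 -c "
from h import *
st();s=sense();p=ray('wrist',(256.8,186),.09);print(p,tool(np.r_[p[:2],.038]-s['ee_pos']),imaging.camera_model('wrist')['world_to_cam'])"
python3 -m crank '[{"tx":0,"ty":0,"tz":25,"rx":0,"ry":0,"rz":0},{"tx":0,"ty":0,"tz":60,"rx":0,"ry":0,"rz":0},{"tx":0,"ty":0,"tz":85,"rx":0,"ry":0,"rz":0},{"tx":0,"ty":0,"tz":85,"rx":0,"ry":0,"rz":0},{"tx":0,"ty":0,"tz":85,"rx":0,"ry":0,"rz":0}]'
python3 -c "
from h import *
st();im=imaging.capture('wrist');cv2.imwrite('pics/w2.png',im);s=st();print([(d['uv'],ray('wrist',d['uv'],0)) for d in pinpoint('wrist','can_a')],tool(np.r_[.4945,.051,.038]-s['ee_pos']))"
```

```text
2.55 pos [0.4912 0.0544 0.2313] rot [ 1.100e-02 -3.141e+00 -1.000e-03] F [-0.35  0.15 -0.26] M [ 0.024  0.048 -0.011] w 0.0852 g 0.0
[0.49717433 0.0508199  0.09      ] [ -5.97494961  -3.75809691 193.30922347] [[-6.98104049e-03  9.99975589e-01  2.92447905e-04 -5.11345152e-02]
 [ 9.59605640e-01  6.61695032e-03  2.81270743e-01 -5.08734427e-01]
 [ 2.81261942e-01  2.24419711e-03 -9.59628409e-01  2.41154817e-01]
 [ 0.00000000e+00  0.00000000e+00  0.00000000e+00  1.00000000e+00]]
time: 3.05
ee_pos: [0.4914, 0.0539, 0.1466]
ee_rot: [0.01, -3.141, -0.001]
force: [0.8, -0.9, 1.6]
gripper_width: 0.0853
grasp_force: 0.0
3.05 pos [0.4914 0.0539 0.1466] rot [ 1.000e-02 -3.141e+00 -1.000e-03] F [ 0.77 -0.94  1.56] M [ 0.006 -0.036 -0.022] w 0.0853 g 0.0
3.1 pos [0.4923 0.0538 0.1474] rot [-9.00e-03  3.14e+00  1.00e-03] F [0.15 0.46 0.85] M [-0.035  0.008  0.014] w 0.0852 g 0.0
[([41.6, 151.9], array([ 0.46820592, -0.15541006,  0.        ])), ([252.7, 190.5], array([0.50541676, 0.04586462, 0.        ]))] [ -1.90118523  -2.81854321 109.42892611]
```

View pics/w2.png

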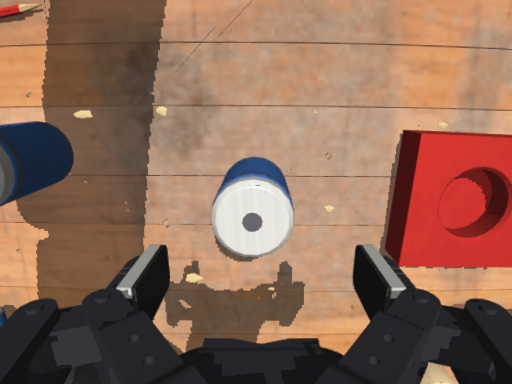

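The view shows the cap centred at about (253,217), the fingers symmetric about column 256, and the holder hole at about (475,200).

```bash
python3 -c "
from h import *
s=st();p=ray('wrist',(253,216.5),.09);q=ray('wrist',(475,201),.035);print(p,q,tool(np.r_[p[:2],.038]-s['ee_pos']))"
```

```text
3.15 pos [0.4928 0.0535 0.1478] rot [-9.000e-03  3.139e+00  1.000e-03] F [ 0.39  0.44 -0.22] M [-0.013 -0.035  0.062] w 0.0852 g 0.0
[0.49778443 0.04829324 0.09      ] [0.50372682 0.24139192 0.035     ] [ -4.69354721  -5.32288847 109.85166073]
```

```bash
python3 -m crank '[{"tx":-4,"ty":-4,"tz":15,"rx":0,"ry":0,"rz":0},{"tx":-4,"ty":-4,"tz":40,"rx":0,"ry":0,"rz":0},{"tx":-4,"ty":-4,"tz":70,"rx":0,"ry":0,"rz":0},{"tx":-4,"ty":-4,"tz":97,"rx":0,"ry":0,"rz":0},{"tx":-4,"ty":-4,"tz":109,"rx":0,"ry":0,"rz":0},{"tx":-4,"ty":-4,"tz":109,"rx":0,"ry":0,"rz":0},{"tx":-4,"ty":-4,"tz":109,"rx":0,"ry":0,"rz":0}]'
python3 -c "
from h import *
im=imaging.capture('wrist');cv2.imwrite('pics/w3.png',im);st()"
```

```text
time: 3.85
ee_pos: [0.4968, 0.0489, 0.0385]
ee_rot: [-0.007, 3.14, 0.0]
force: [0.7, -0.3, 0.2]
gripper_width: 0.0853
grasp_force: 0.0
3.9 pos [0.4971 0.0489 0.0388] rot [-0.007  3.139  0.   ] F [-0.23 -0.32  0.26] M [0.027 0.047 0.032] w 0.0851 g 0.0
```

View pics/w3.png

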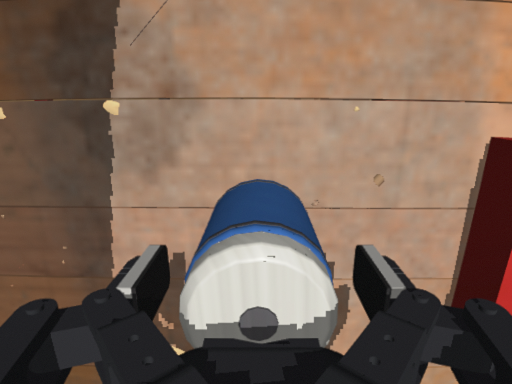

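Can A's cap is centred at about (259,310), midway between the finger inner edges (167 and 355). I'll grip it and lift.

```bash
cat >> h.py <<'E'
def mavg(n=12):
    a=[]
    for _ in range(n):
        imaging.capture("wrist");s=sense();r=R.from_rotvec(s["ee_rot"]).as_matrix().T
        a.append(np.r_[r@s["moment"],r@s["force"],s["ee_pos"],s["ee_rot"]])
    a=np.array(a);print("t",round(s["time"],2),"Mtool",a[:,:3].mean(0).round(4),"se",(a[:,:3].std(0)/n**.5).round(4),"F",a[:,3:6].mean(0).round(2),"pos",a[:,6:9].mean(0).round(4),"R",R.from_rotvec(a[:,9:]).mean().as_matrix().round(3)[2],"w",round(s["gripper_width"],4),"g",round(s["grasp_force"],1))
E
python3 -m crank '[{"tx":0,"ty":0,"tz":0,"rx":0,"ry":0,"rz":0},{"tx":0,"ty":0,"tz":0,"rx":0,"ry":0,"rz":0},{"tx":0,"ty":0,"tz":0,"rx":0,"ry":0,"rz":0},{"tx":0,"ty":0,"tz":0,"rx":0,"ry":0,"rz":0},{"tx":0,"ty":0,"tz":0,"rx":0,"ry":0,"rz":0},{"tx":0,"ty":0,"tz":0,"rx":0,"ry":0,"rz":0},{"tx":0,"ty":0,"tz":0,"rx":0,"ry":0,"rz":0}]' 1 60
python3 -c "
from h import *
mavg(3)"
python3 -m crank '[{"tx":0,"ty":0,"tz":-8,"rx":0,"ry":0,"rz":0},{"tx":0,"ty":0,"tz":-28,"rx":0,"ry":0,"rz":0},{"tx":0,"ty":0,"tz":-55,"rx":0,"ry":0,"rz":0},{"tx":0,"ty":0,"tz":-80,"rx":0,"ry":0,"rz":0},{"tx":0,"ty":0,"tz":-95,"rx":0,"ry":0,"rz":0},{"tx":0,"ty":0,"tz":-100,"rx":0,"ry":0,"rz":0},{"tx":0,"ty":0,"tz":-100,"rx":0,"ry":0,"rz":0}]'
```

```text
time: 4.6
ee_pos: [0.4968, 0.0484, 0.0387]
ee_rot: [-0.006, 3.139, -0.0]
force: [-1.5, -1.8, 8.2]
gripper_width: 0.0584
grasp_force: 62.4
t 4.75 Mtool [-0.0725  0.3098 -0.0189] se [0.0041 0.0199 0.0135] F [ 1.87 -0.79 -7.74] pos [0.4968 0.0485 0.0388] R [-0.002 -0.    -1.   ] w 0.0587 g 62.4
time: 5.45
ee_pos: [0.4955, 0.0485, 0.1376]
ee_rot: [-0.007, 3.141, -0.0]
force: [0.1, -0.0, -6.2]
gripper_width: 0.0589
grasp_force: 66.5
```

```bash
python3 -m crank '[{"tx":0,"ty":0,"tz":0,"rx":0.1,"ry":0,"rz":0},{"tx":0,"ty":0,"tz":0,"rx":0.22,"ry":0,"rz":0},{"tx":0,"ty":0,"tz":0,"rx":0.33,"ry":0,"rz":0},{"tx":0,"ty":0,"tz":0,"rx":0.36,"ry":0,"rz":0},{"tx":0,"ty":0,"tz":0,"rx":0.36,"ry":0,"rz":0},{"tx":0,"ty":0,"tz":0,"rx":0.36,"ry":0,"rz":0},{"tx":0,"ty":0,"tz":0,"rx":0.36,"ry":0,"rz":0}]'
python3 -m crank '[{"tx":0,"ty":0,"tz":0,"rx":-0.08,"ry":0,"rz":0},{"tx":0,"ty":0,"tz":0,"rx":-0.18,"ry":0,"rz":0},{"tx":0,"ty":0,"tz":0,"rx":-0.28,"ry":0,"rz":0},{"tx":0,"ty":0,"tz":0,"rx":-0.34,"ry":0,"rz":0},{"tx":0,"ty":0,"tz":0,"rx":-0.36,"ry":0,"rz":0},{"tx":0,"ty":0,"tz":0,"rx":-0.36,"ry":0,"rz":0},{"tx":0,"ty":0,"tz":0,"rx":-0.36,"ry":0,"rz":0}]'
python3 -c "
from h import *
mavg(12)"
python3 -m crank '[{"tx":0,"ty":0,"tz":0,"rx":-0.1,"ry":0,"rz":0},{"tx":0,"ty":0,"tz":0,"rx":-0.22,"ry":0,"rz":0},{"tx":0,"ty":0,"tz":0,"rx":-0.33,"ry":0,"rz":0},{"tx":0,"ty":0,"tz":0,"rx":-0.36,"ry":0,"rz":0},{"tx":0,"ty":0,"tz":0,"rx":-0.36,"ry":0,"rz":0},{"tx":0,"ty":0,"tz":0,"rx":-0.36,"ry":0,"rz":0},{"tx":0,"ty":0,"tz":0,"rx":-0.36,"ry":0,"rz":0}]'
python3 -m crank '[{"tx":0,"ty":0,"tz":0,"rx":0.08,"ry":0,"rz":0},{"tx":0,"ty":0,"tz":0,"rx":0.18,"ry":0,"rz":0},{"tx":0,"ty":0,"tz":0,"rx":0.28,"ry":0,"rz":0},{"tx":0,"ty":0,"tz":0,"rx":0.34,"ry":0,"rz":0},{"tx":0,"ty":0,"tz":0,"rx":0.36,"ry":0,"rz":0},{"tx":0,"ty":0,"tz":0,"rx":0.36,"ry":0,"rz":0},{"tx":0,"ty":0,"tz":0,"rx":0.36,"ry":0,"rz":0}]'
python3 -c "
from h import *
mavg(12)"
```

```text
time: 6.15
ee_pos: [0.4953, 0.0474, 0.1369]
ee_rot: [0.004, -3.09, 0.562]
force: [-0.7, -0.0, -5.8]
gripper_width: 0.0587
grasp_force: 67.8
time: 6.85
ee_pos: [0.4955, 0.0474, 0.1374]
ee_rot: [0.004, -3.142, 0.001]
force: [-1.1, 0.5, -7.0]
gripper_width: 0.0583
grasp_force: 68.2
t 7.45 Mtool [-0.0073  0.0163 -0.0043] se [0.0091 0.0089 0.0051] F [-0.13  0.12  6.01] pos [0.4956 0.0489 0.1373] R [ 0. -0. -1.] w 0.0581 g 68.3
time: 8.15
ee_pos: [0.4957, 0.0496, 0.1375]
ee_rot: [0.01, -3.09, -0.561]
force: [0.4, 0.3, -6.2]
gripper_width: 0.0587
grasp_force: 69.5
time: 8.85
ee_pos: [0.4955, 0.0498, 0.1375]
ee_rot: [-0.01, 3.141, 0.001]
force: [-0.7, -0.9, -5.6]
gripper_width: 0.0587
grasp_force: 69.7
t 9.45 Mtool [ 0.0151  0.0141 -0.0003] se [0.0116 0.0095 0.0073] F [ 0.25 -0.04  6.12] pos [0.4956 0.0483 0.1373] R [ 0.  0. -1.] w 0.0588 g 69.6
```

```bash
python3 -m crank '[{"tx":0,"ty":0,"tz":15,"rx":0,"ry":0,"rz":0},{"tx":-0.5,"ty":0,"tz":40,"rx":0,"ry":0,"rz":0},{"tx":-1,"ty":0,"tz":65,"rx":0,"ry":0,"rz":0},{"tx":-1,"ty":0,"tz":85,"rx":0,"ry":0,"rz":0},{"tx":-1,"ty":0,"tz":93,"rx":0,"ry":0,"rz":0},{"tx":-1,"ty":0,"tz":96,"rx":0,"ry":0,"rz":0},{"tx":-1,"ty":0,"tz":97,"rx":0,"ry":0,"rz":0},{"tx":-1,"ty":0,"tz":98,"rx":0,"ry":0,"rz":0}]'
python3 -c "
from h import *
mavg(3)"
```

```text
time: 10.25
ee_pos: [0.4977, 0.0487, 0.0402]
ee_rot: [-0.007, 3.14, 0.0]
force: [0.0, -0.2, -6.4]
gripper_width: 0.0588
grasp_force: 69.6
t 10.4 Mtool [ 0.0151  0.0381 -0.0008] se [0.0011 0.0102 0.0098] F [-0.25  0.45  5.74] pos [0.4974 0.0487 0.0401] R [-0.002  0.    -1.   ] w 0.0584 g 69.6
```

```bash
python3 -m crank '[{"tx":0,"ty":0,"tz":0.5,"rx":0,"ry":0,"rz":0},{"tx":0.5,"ty":0,"tz":1,"rx":0,"ry":0,"rz":0},{"tx":0.5,"ty":0,"tz":1.5,"rx":0,"ry":0,"rz":0},{"tx":0.5,"ty":0,"tz":1.5,"rx":0,"ry":0,"rz":0}]'
```

```text
time: 10.8
ee_pos: [0.4971, 0.0486, 0.0389]
ee_rot: [-0.006, 3.14, -0.0]
force: [-1.8, -0.8, 5.6]
gripper_width: 0.0588
grasp_force: 70.8
```

```bash
python3 -m crank '[{"tx":0,"ty":0,"tz":0,"rx":0,"ry":0,"rz":0},{"tx":0,"ty":0,"tz":0,"rx":0,"ry":0,"rz":0},{"tx":0,"ty":0,"tz":0,"rx":0,"ry":0,"rz":0},{"tx":0,"ty":0,"tz":0,"rx":0,"ry":0,"rz":0},{"tx":0,"ty":0,"tz":0,"rx":0,"ry":0,"rz":0},{"tx":0,"ty":0,"tz":-20,"rx":0,"ry":0,"rz":0},{"tx":0,"ty":0,"tz":-60,"rx":0,"ry":0,"rz":0},{"tx":0,"ty":0,"tz":-109,"rx":0,"ry":0,"rz":0}]' -1
python3 -m crank '[{"tx":4,"ty":-25,"tz":0,"rx":0,"ry":0,"rz":0},{"tx":11,"ty":-70,"tz":0,"rx":0,"ry":0,"rz":0},{"tx":17,"ty":-115,"tz":0,"rx":0,"ry":0,"rz":0},{"tx":24,"ty":-160,"tz":0,"rx":0,"ry":0,"rz":0},{"tx":30,"ty":-197,"tz":0,"rx":0,"ry":0,"rz":0},{"tx":30,"ty":-197,"tz":0,"rx":0,"ry":0,"rz":0},{"tx":30,"ty":-197,"tz":0,"rx":0,"ry":0,"rz":0},{"tx":30,"ty":-197,"tz":0,"rx":0,"ry":0,"rz":0}]'
cat >> h.py <<'E'
def cap(name):
    st();im=imaging.capture("wrist");cv2.imwrite("pics/"+name,im)
    b=cv2.cvtColor(im,cv2.COLOR_BGR2HSV);g=cv2.inRange(b,(0,0,50),(180,60,255));g[:120]=0;g[270:]=0;g[:,:170]=0;g[:,350:]=0
    n,l,s_,c=cv2.connectedComponentsWithStats(cv2.morphologyEx(g,cv2.MORPH_CLOSE,np.ones((15,15))))
    i=1+np.argmax(s_[1:,4]);cnt=max(cv2.findContours((l==i).astype(np.uint8),0,2)[0],key=len);e=cv2.fitEllipse(cnt)
    p=ray("wrist",e[0],.09);s=sense();print("ell",e,p,"move",tool(np.r_[p[:2],.0385]-s["ee_pos"]).round(1))
E
python3 -c "
from h import *
cap('w4.png')"
```

```text
time: 11.6
ee_pos: [0.4943, 0.0485, 0.1463]
ee_rot: [0.007, -3.137, 0.0]
force: [1.8, 0.2, -0.2]
gripper_width: 0.0853
grasp_force: 0.0
time: 12.4
ee_pos: [0.4672, -0.1472, 0.1467]
ee_rot: [0.009, -3.142, -0.001]
force: [0.5, -0.2, 0.3]
gripper_width: 0.0851
grasp_force: 0.0
12.4 pos [ 0.4672 -0.1472  0.1467] rot [ 9.000e-03 -3.142e+00 -1.000e-03] F [ 0.51 -0.16  0.28] M [ 0.015  0.003 -0.015] w 0.0851 g 0.0
ell ((254.98641967773438, 198.73779296875), (80.41769409179688, 98.67261505126953), 3.7289936542510986) [ 0.45910508 -0.15074904  0.09      ] move [  8.2  -3.9 108.2]
```

View pics/w4.png

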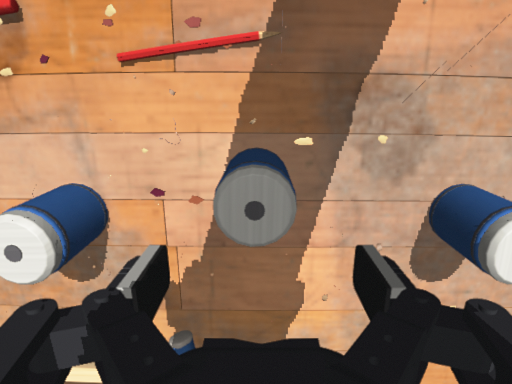

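Can B's cap is centred at about (255,206), with A and C well clear at the sides. I'll grip it the same way and rock it.

```bash
python3 -m crank '[{"tx":3,"ty":-3,"tz":15,"rx":0,"ry":0,"rz":0},{"tx":3,"ty":-3,"tz":40,"rx":0,"ry":0,"rz":0},{"tx":3,"ty":-3,"tz":70,"rx":0,"ry":0,"rz":0},{"tx":3,"ty":-3,"tz":97,"rx":0,"ry":0,"rz":0},{"tx":3,"ty":-3,"tz":108,"rx":0,"ry":0,"rz":0},{"tx":3,"ty":-3,"tz":108,"rx":0,"ry":0,"rz":0}]'
python3 -m crank '[{"tx":0,"ty":0,"tz":0,"rx":0,"ry":0,"rz":0},{"tx":0,"ty":0,"tz":0,"rx":0,"ry":0,"rz":0},{"tx":0,"ty":0,"tz":0,"rx":0,"ry":0,"rz":0},{"tx":0,"ty":0,"tz":0,"rx":0,"ry":0,"rz":0},{"tx":0,"ty":0,"tz":0,"rx":0,"ry":0,"rz":0},{"tx":0,"ty":0,"tz":0,"rx":0,"ry":0,"rz":0},{"tx":0,"ty":0,"tz":0,"rx":0,"ry":0,"rz":0}]' 1 60
python3 -c "
from h import *
mavg(3)"
python3 -m crank '[{"tx":0,"ty":0,"tz":-8,"rx":0,"ry":0,"rz":0},{"tx":0,"ty":0,"tz":-28,"rx":0,"ry":0,"rz":0},{"tx":0,"ty":0,"tz":-55,"rx":0,"ry":0,"rz":0},{"tx":0,"ty":0,"tz":-80,"rx":0,"ry":0,"rz":0},{"tx":0,"ty":0,"tz":-95,"rx":0,"ry":0,"rz":0},{"tx":0,"ty":0,"tz":-100,"rx":0,"ry":0,"rz":0},{"tx":0,"ty":0,"tz":-100,"rx":0,"ry":0,"rz":0}]'
```

```text
time: 13.05
ee_pos: [0.463, -0.1499, 0.0375]
ee_rot: [0.01, -3.138, -0.002]
force: [-0.7, -0.3, 0.9]
gripper_width: 0.0855
grasp_force: 0.0
time: 13.75
ee_pos: [0.4653, -0.1517, 0.0404]
ee_rot: [-0.007, 3.139, -0.001]
force: [-0.5, 0.3, 6.3]
gripper_width: 0.0584
grasp_force: 63.8
t 13.9 Mtool [-0.3315  0.2334 -0.099 ] se [0.0186 0.0208 0.0124] F [ 0.96  1.12 -6.78] pos [ 0.4653 -0.1517  0.0404] R [-0.003 -0.001 -1.   ] w 0.0583 g 63.8
time: 14.6
ee_pos: [0.4641, -0.1517, 0.1394]
ee_rot: [-0.006, 3.14, -0.001]
force: [-0.0, 0.2, -6.1]
gripper_width: 0.0584
grasp_force: 65.8
```

```bash
python3 -m crank '[{"tx":0,"ty":0,"tz":0,"rx":0.1,"ry":0,"rz":0},{"tx":0,"ty":0,"tz":0,"rx":0.22,"ry":0,"rz":0},{"tx":0,"ty":0,"tz":0,"rx":0.33,"ry":0,"rz":0},{"tx":0,"ty":0,"tz":0,"rx":0.36,"ry":0,"rz":0},{"tx":0,"ty":0,"tz":0,"rx":0.36,"ry":0,"rz":0},{"tx":0,"ty":0,"tz":0,"rx":0.36,"ry":0,"rz":0},{"tx":0,"ty":0,"tz":0,"rx":0.36,"ry":0,"rz":0}]' >/dev/null
python3 -m crank '[{"tx":0,"ty":0,"tz":0,"rx":-0.08,"ry":0,"rz":0},{"tx":0,"ty":0,"tz":0,"rx":-0.18,"ry":0,"rz":0},{"tx":0,"ty":0,"tz":0,"rx":-0.28,"ry":0,"rz":0},{"tx":0,"ty":0,"tz":0,"rx":-0.34,"ry":0,"rz":0},{"tx":0,"ty":0,"tz":0,"rx":-0.36,"ry":0,"rz":0},{"tx":0,"ty":0,"tz":0,"rx":-0.36,"ry":0,"rz":0},{"tx":0,"ty":0,"tz":0,"rx":-0.36,"ry":0,"rz":0}]' >/dev/null
python3 -c "
from h import *
mavg(16)"
python3 -m crank '[{"tx":0,"ty":0,"tz":0,"rx":-0.1,"ry":0,"rz":0},{"tx":0,"ty":0,"tz":0,"rx":-0.22,"ry":0,"rz":0},{"tx":0,"ty":0,"tz":0,"rx":-0.33,"ry":0,"rz":0},{"tx":0,"ty":0,"tz":0,"rx":-0.36,"ry":0,"rz":0},{"tx":0,"ty":0,"tz":0,"rx":-0.36,"ry":0,"rz":0},{"tx":0,"ty":0,"tz":0,"rx":-0.36,"ry":0,"rz":0},{"tx":0,"ty":0,"tz":0,"rx":-0.36,"ry":0,"rz":0}]' >/dev/null
python3 -m crank '[{"tx":0,"ty":0,"tz":0,"rx":0.08,"ry":0,"rz":0},{"tx":0,"ty":0,"tz":0,"rx":0.18,"ry":0,"rz":0},{"tx":0,"ty":0,"tz":0,"rx":0.28,"ry":0,"rz":0},{"tx":0,"ty":0,"tz":0,"rx":0.34,"ry":0,"rz":0},{"tx":0,"ty":0,"tz":0,"rx":0.36,"ry":0,"rz":0},{"tx":0,"ty":0,"tz":0,"rx":0.36,"ry":0,"rz":0},{"tx":0,"ty":0,"tz":0,"rx":0.36,"ry":0,"rz":0}]'
python3 -c "
from h import *
mavg(16)"
```

```text
t 16.8 Mtool [ 0.0293 -0.0018 -0.0111] se [0.0077 0.0076 0.007 ] F [-0.01 -0.07  4.69] pos [ 0.464  -0.1513  0.1388] R [ 0. -0. -1.] w 0.0583 g 67.3
time: 18.2
ee_pos: [0.4642, -0.1503, 0.1392]
ee_rot: [-0.01, 3.141, 0.001]
force: [0.1, -1.2, -5.2]
gripper_width: 0.059
grasp_force: 68.9
t 19.0 Mtool [-0.032   0.0083  0.0017] se [0.0051 0.0058 0.0087] F [-0.19  0.09  4.9 ] pos [ 0.4639 -0.1517  0.1388] R [ 0.  0. -1.] w 0.0586 g 68.9
```

B's moment shifts by 0.061, where A's shifted by 0.022 the other way. I'll rock B once more to confirm.

```bash
python3 -m crank '[{"tx":0,"ty":0,"tz":0,"rx":0.1,"ry":0,"rz":0},{"tx":0,"ty":0,"tz":0,"rx":0.22,"ry":0,"rz":0},{"tx":0,"ty":0,"tz":0,"rx":0.33,"ry":0,"rz":0},{"tx":0,"ty":0,"tz":0,"rx":0.36,"ry":0,"rz":0},{"tx":0,"ty":0,"tz":0,"rx":0.36,"ry":0,"rz":0},{"tx":0,"ty":0,"tz":0,"rx":0.36,"ry":0,"rz":0},{"tx":0,"ty":0,"tz":0,"rx":0.36,"ry":0,"rz":0}]' >/dev/null
python3 -m crank '[{"tx":0,"ty":0,"tz":0,"rx":-0.08,"ry":0,"rz":0},{"tx":0,"ty":0,"tz":0,"rx":-0.18,"ry":0,"rz":0},{"tx":0,"ty":0,"tz":0,"rx":-0.28,"ry":0,"rz":0},{"tx":0,"ty":0,"tz":0,"rx":-0.34,"ry":0,"rz":0},{"tx":0,"ty":0,"tz":0,"rx":-0.36,"ry":0,"rz":0},{"tx":0,"ty":0,"tz":0,"rx":-0.36,"ry":0,"rz":0},{"tx":0,"ty":0,"tz":0,"rx":-0.36,"ry":0,"rz":0}]' >/dev/null
python3 -c "
from h import *
mavg(16)"
```

```text
t 21.2 Mtool [ 0.0477  0.017  -0.0003] se [0.007  0.0061 0.0081] F [-0.    0.05  4.65] pos [ 0.464  -0.1513  0.1388] R [ 0. -0. -1.] w 0.058 g 70.1
```

Confirmed: can B holds the loose core, since the moment went +0.029, then -0.032, then +0.048. I'll carry it high past A to short of the holder and look.

```bash
python3 -m crank '[{"tx":0,"ty":0,"tz":-15,"rx":0,"ry":0,"rz":0},{"tx":-2,"ty":10,"tz":-40,"rx":0,"ry":0,"rz":0},{"tx":-6,"ty":35,"tz":-57,"rx":0,"ry":0,"rz":0},{"tx":-11,"ty":70,"tz":-60,"rx":0,"ry":0,"rz":0},{"tx":-17,"ty":108,"tz":-60,"rx":0,"ry":0,"rz":0},{"tx":-22,"ty":146,"tz":-60,"rx":0,"ry":0,"rz":0},{"tx":-27,"ty":180,"tz":-60,"rx":0,"ry":0,"rz":0},{"tx":-31,"ty":205,"tz":-60,"rx":0,"ry":0,"rz":0}]'
python3 -m crank '[{"tx":-5,"ty":30,"tz":0,"rx":0,"ry":0,"rz":0},{"tx":-7,"ty":60,"tz":0,"rx":0,"ry":0,"rz":0},{"tx":-8,"ty":80,"tz":0,"rx":0,"ry":0,"rz":0},{"tx":-8,"ty":88,"tz":0,"rx":0,"ry":0,"rz":0},{"tx":-8,"ty":88,"tz":0,"rx":0,"ry":0,"rz":0},{"tx":-8,"ty":88,"tz":0,"rx":0,"ry":0,"rz":0},{"tx":-8,"ty":88,"tz":0,"rx":0,"ry":0,"rz":0},{"tx":-8,"ty":88,"tz":0,"rx":0,"ry":0,"rz":0}]'
cat >> h.py <<'E'
def circ(im,c,rad,col=(0,255,0),cam="wrist"):
    a=np.linspace(0,2*np.pi,60);P=np.c_[c[0]+rad*np.cos(a),c[1]+rad*np.sin(a),0*a+c[2]]
    cv2.polylines(im,[proj(cam,P).round().astype(int)],True,col,1)
E
python3 -c "
from h import *
imaging.capture('wrist');s=st();im=imaging.capture('wrist');cv2.imwrite('pics/w5r.png',im)
print([(d['uv'],d['confidence'],ray('wrist',d['uv'],.035)) for d in pinpoint('wrist','holder_hole0')])
p=s['ee_pos'];b=p[2]-.0404
circ(im,(p[0],p[1],b+.088),.03);circ(im,(p[0],p[1],b),.03);circ(im,(.503,.243,.035),.032);circ(im,(.503,.243,.035),.035,(255,0,0))
cv2.imwrite('pics/w5.png',cv2.resize(im,(800,600),interpolation=cv2.INTER_NEAREST))"
```

```text
time: 22.0
ee_pos: [0.4941, 0.0565, 0.1989]
ee_rot: [-0.01, 3.141, 0.001]
force: [0.3, -0.3, -4.9]
gripper_width: 0.0586
grasp_force: 70.2
time: 22.8
ee_pos: [0.5019, 0.1401, 0.1988]
ee_rot: [0.003, -3.141, 0.001]
force: [0.5, 0.3, -5.0]
gripper_width: 0.0585
grasp_force: 70.2
22.85 pos [0.5019 0.1404 0.1988] rot [-4.000e-03  3.142e+00 -1.000e-03] F [ 0.13  0.85 -4.74] M [ 0.009  0.019 -0.006] w 0.0586 g 70.2
[([363.3, 177.5], 0.65, array([0.50468465, 0.24421125, 0.035     ]))]
```

View pics/w5.png

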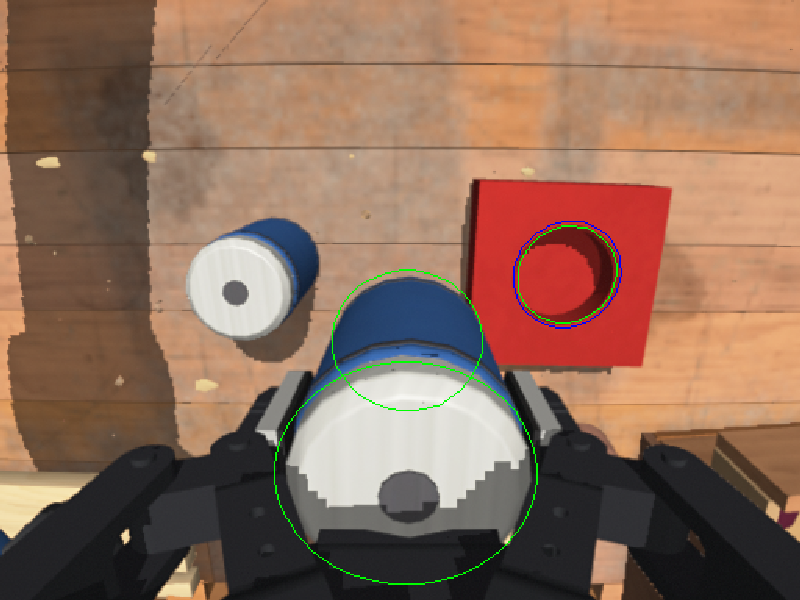

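The hole outline drawn at (.503,.243) matches the mouth, centred at (567,274). The held can's lower rim apex is at row 279 against a predicted 270, so it sits a few mm off in x. I'll fit that.

```bash
cat > fit.py <<'E'
from h import *
from scipy.optimize import least_squares
def fit(f,h0=.0404):
    im=cv2.imread(f);s=sense();p=s["ee_pos"];hsv=cv2.cvtColor(im,cv2.COLOR_BGR2HSV)
    m=cv2.inRange(hsv,(100,90,20),(130,255,255));m[:,:205]=0;m[:,320:]=0;m[:170]=0
    top=[(c,np.where(m[:,c])[0].min()) for c in range(235,288,3)]
    L=[(np.where(m[r])[0].min(),r) for r in range(205,225,2)];Rr=[(np.where(m[r])[0].max()+1,r) for r in range(205,225,2)]
    pts=np.array(top+L+Rr,float);print(pts[::4].tolist())
    a=np.linspace(0,2*np.pi,180)
    def res(q):
        P=np.vstack([np.c_[p[0]+q[0]+.03*np.cos(a),p[1]+q[1]+.03*np.sin(a),0*a+p[2]-h0+q[2]+z] for z in(0,.08)])
        h=cv2.convexHull(proj("wrist",P).astype(np.float32))
        return [cv2.pointPolygonTest(h,(float(x),float(y)),True) for x,y in pts]+[q[2]/.001]
    r=least_squares(res,[.001,0,0],diff_step=1e-2,x_scale=[.001]*3,loss="soft_l1");r2=least_squares(res,[0.003,0.001,-.001],diff_step=1e-2,x_scale=[.001]*3,loss="soft_l1")
    for r in(r,r2): print("off mm",(r.x*1000).round(2),"cost",r.cost,np.std(r.fun))
    print("TCP",p)
E
python3 -c "
from fit import *
fit('pics/w5r.png')
for uv in ((566.5/800*512,275/600*384),): print(ray('wrist',uv,.035))
im=cv2.imread('pics/w5r.png');h=cv2.cvtColor(im,cv2.COLOR_BGR2HSV);m=((h[...,0]<8)|(h[...,0]>172))&(h[...,1]>150)&(h[...,2]>150)
m=m.astype(np.uint8);c=max(cv2.findContours(m,0,2)[0],key=cv2.contourArea);q=cv2.approxPolyDP(cv2.convexHull(c),6,True)[:,0];print(q.tolist(),[ray('wrist',u,.035)[:2].round(4).tolist() for u in q])
"
```

```text
[[235.0, 186.0], [247.0, 181.0], [259.0, 179.0], [271.0, 181.0], [283.0, 185.0], [215.0, 209.0], [212.0, 217.0], [305.0, 205.0], [309.0, 213.0], [312.0, 221.0]]
off mm [3.61 0.21 3.05] cost 5.277069502885187 0.6411265658468844
off mm [3.61 0.21 3.05] cost 5.27710633380071 0.640827300266251
TCP [0.50185067 0.1409408  0.19884064]
[0.50313677 0.24331286 0.035     ]
[[307, 115], [429, 120], [409, 234], [317, 231], [302, 197]] [[0.4438, 0.1847], [0.4471, 0.3035], [0.5666, 0.2998], [0.563, 0.2005], [0.5254, 0.1831]]
```

```bash
python3 -m crank '[{"tx":0,"ty":15,"tz":0,"rx":0,"ry":0,"rz":0},{"tx":1,"ty":45,"tz":0,"rx":0,"ry":0,"rz":0},{"tx":1,"ty":75,"tz":5,"rx":0,"ry":0,"rz":0},{"tx":1,"ty":97,"tz":20,"rx":0,"ry":0,"rz":0},{"tx":1,"ty":102,"tz":45,"rx":0,"ry":0,"rz":0},{"tx":1,"ty":102,"tz":75,"rx":0,"ry":0,"rz":0},{"tx":1,"ty":102,"tz":95,"rx":0,"ry":0,"rz":0},{"tx":1,"ty":102,"tz":105,"rx":0,"ry":0,"rz":0}]'
python3 -m crank '[{"tx":0,"ty":0,"tz":0,"rx":0,"ry":0,"rz":0},{"tx":0,"ty":0,"tz":0,"rx":0,"ry":0,"rz":0},{"tx":0,"ty":0,"tz":0,"rx":0,"ry":0,"rz":0}]'
python3 -c "
from fit import *
imaging.capture('wrist');s=st();im=imaging.capture('wrist');cv2.imwrite('pics/w6r.png',im)
fit('pics/w6r.png')
p=s['ee_pos']
circ(im,(p[0]+.0036,p[1],p[2]-.0374),.03);circ(im,(.504,.243,.035),.032,(255,255,0));circ(im,(.504,.243,.035),.035,(255,0,0))
cv2.imwrite('pics/w6.png',cv2.resize(im[90:290,130:390],(780,600),interpolation=cv2.INTER_NEAREST))"
```

```text
time: 23.75
ee_pos: [0.4991, 0.2427, 0.0917]
ee_rot: [0.006, -3.138, 0.003]
force: [0.1, -0.8, -5.1]
gripper_width: 0.0584
grasp_force: 70.1
time: 24.05
ee_pos: [0.5015, 0.2441, 0.0952]
ee_rot: [-0.006, 3.139, 0.002]
force: [0.4, 0.2, -4.1]
gripper_width: 0.0585
grasp_force: 70.2
24.1 pos [0.5014 0.2441 0.0952] rot [-6.000e-03  3.139e+00  2.000e-03] F [-0.19  0.41 -4.54] M [-0.018  0.019  0.049] w 0.0583 g 70.2
[[235.0, 184.0], [247.0, 181.0], [259.0, 177.0], [271.0, 178.0], [283.0, 185.0], [215.0, 209.0], [212.0, 217.0], [305.0, 205.0], [309.0, 213.0], [312.0, 221.0]]
off mm [3.41 0.26 1.18] cost 10.863666197193476 0.8463603025978834
off mm [3.41 0.26 1.18] cost 10.863642647556619 0.8463061763336761
TCP [0.50133981 0.24399876 0.09511663]
```

View pics/w6.png

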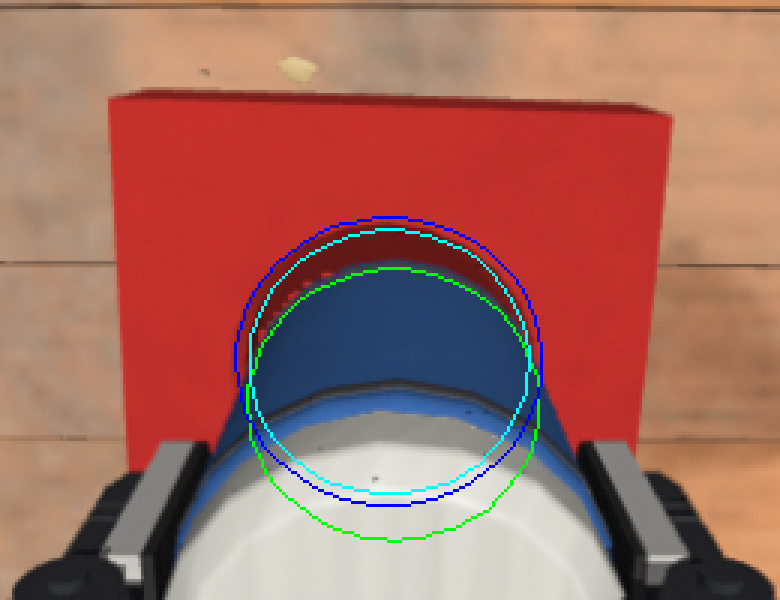

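The can sits over the mouth, with its rim at column 393 and the hole at about 389. A small correction is needed, then a slow descent with force checks.

```bash
python3 -m crank '[{"tx":1,"ty":-1,"tz":4,"rx":0,"ry":0,"rz":0},{"tx":1,"ty":-1,"tz":10,"rx":0,"ry":0,"rz":0},{"tx":1,"ty":-1,"tz":14,"rx":0,"ry":0,"rz":0},{"tx":1,"ty":-1,"tz":16,"rx":0,"ry":0,"rz":0},{"tx":1,"ty":-1,"tz":18,"rx":0,"ry":0,"rz":0},{"tx":1,"ty":-1,"tz":20,"rx":0,"ry":0,"rz":0},{"tx":1,"ty":-1,"tz":21,"rx":0,"ry":0,"rz":0},{"tx":1,"ty":-1,"tz":22,"rx":0,"ry":0,"rz":0}]'
python3 -c "
from h import *
mavg(3)"
```

```text
time: 24.95
ee_pos: [0.502, 0.2426, 0.0742]
ee_rot: [-0.005, 3.137, 0.001]
force: [-0.1, -4.0, 14.9]
gripper_width: 0.0584
grasp_force: 71.5
t 25.1 Mtool [ 0.7373  0.4751 -0.0701] se [0.0172 0.0035 0.0098] F [  0.78  -3.28 -12.17] pos [0.5019 0.2426 0.0742] R [-0.004  0.001 -1.   ] w 0.0585 g 71.6
```

Contact came early, at the chamfer. I'll back off 3 mm and look closely.

```bash
python3 -m crank '[{"tx":0,"ty":0,"tz":-3,"rx":0,"ry":0,"rz":0},{"tx":0,"ty":0,"tz":-4,"rx":0,"ry":0,"rz":0},{"tx":0,"ty":0,"tz":-4,"rx":0,"ry":0,"rz":0},{"tx":0,"ty":0,"tz":-4,"rx":0,"ry":0,"rz":0}]'
python3 -c "
from h import *
mavg(3);s=st();im=imaging.capture('wrist');cv2.imwrite('pics/w7r.png',im)
c=im[130:250,170:340];c=cv2.resize(c,None,fx=4.7,fy=4.7,interpolation=cv2.INTER_CUBIC)
cv2.imwrite('pics/w7.png',cv2.convertScaleAbs(c,alpha=1.8,beta=10));print(c.shape)
a=proj('wrist',[[.504,.243,.035],[.469,.243,.035],[.472,.243,.032],[.504,.208,.035],[.504,.278,.035]]);print(((a-[170,130])*4.7).round())"
```

```text
time: 25.5
ee_pos: [0.4992, 0.2427, 0.0755]
ee_rot: [0.007, -3.141, -0.0]
force: [-0.3, 0.4, -3.3]
gripper_width: 0.0589
grasp_force: 70.4
t 25.65 Mtool [-0.0542  0.0037  0.0051] se [0.0164 0.0066 0.0159] F [0.13 0.07 4.11] pos [0.4991 0.2427 0.0755] R [ 0.  0. -1.] w 0.0585 g 70.4
25.65 pos [0.4991 0.2427 0.0755] rot [ 0.007 -3.141 -0.   ] F [-0.5  -0.33 -3.72] M [0.064 0.003 0.034] w 0.0585 g 70.4
(564, 799, 3)
[[429. 453.]
 [430. 197.]
 [430. 215.]
 [167. 452.]
 [690. 454.]]
```

View pics/w7.png

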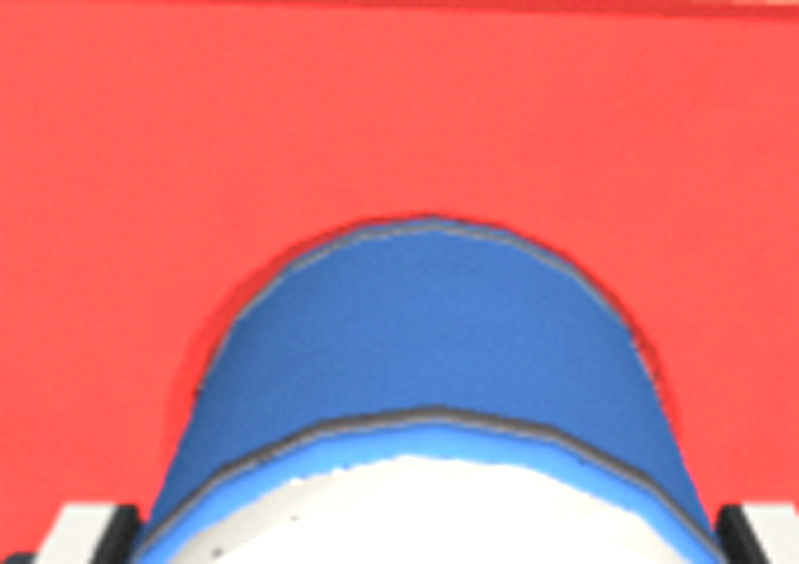

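The can's near rim (apex at (432,217)) lies against the mouth's near edge, and it is centred sideways to about 0.5 mm. It needs about 3 mm more in +x.

```bash
python3 -m crank '[{"tx":0,"ty":0,"tz":-2,"rx":0,"ry":0,"rz":0},{"tx":-1,"ty":-0.4,"tz":-3,"rx":0,"ry":0,"rz":0},{"tx":-2.5,"ty":-0.4,"tz":-3,"rx":0,"ry":0,"rz":0},{"tx":-2.5,"ty":-0.4,"tz":-2,"rx":0,"ry":0,"rz":0},{"tx":-2.5,"ty":-0.4,"tz":-1,"rx":0,"ry":0,"rz":0},{"tx":-2.5,"ty":-0.4,"tz":-1,"rx":0,"ry":0,"rz":0},{"tx":-2.5,"ty":-0.4,"tz":-1,"rx":0,"ry":0,"rz":0}]'
python3 -c "
from h import *
mavg(4)"
```

```text
time: 26.4
ee_pos: [0.5017, 0.2422, 0.0766]
ee_rot: [0.007, -3.141, 0.0]
force: [0.4, -0.2, -4.3]
gripper_width: 0.0586
grasp_force: 70.4
t 26.6 Mtool [ 0.0169 -0.0139  0.019 ] se [0.0075 0.0143 0.0124] F [-0.14  0.41  4.41] pos [0.5018 0.2423 0.0768] R [ 0.  0. -1.] w 0.0582 g 70.4
```

```bash
python3 -m crank '[{"tx":-0.3,"ty":0,"tz":0.7,"rx":0,"ry":0,"rz":0},{"tx":-0.3,"ty":0,"tz":1.4,"rx":0,"ry":0,"rz":0},{"tx":-0.3,"ty":0,"tz":2.1,"rx":0,"ry":0,"rz":0},{"tx":-0.3,"ty":0,"tz":2.8,"rx":0,"ry":0,"rz":0},{"tx":-0.3,"ty":0,"tz":3.5,"rx":0,"ry":0,"rz":0},{"tx":-0.3,"ty":0,"tz":4.2,"rx":0,"ry":0,"rz":0}]'
python3 -c "
from h import *
mavg(3)"
```

```text
time: 27.2
ee_pos: [0.5021, 0.2422, 0.0725]
ee_rot: [0.007, -3.142, -0.0]
force: [0.3, 0.6, -3.7]
gripper_width: 0.0584
grasp_force: 70.4
t 27.35 Mtool [-0.0088  0.0233  0.0126] se [0.0259 0.0057 0.0217] F [0.23 0.17 4.55] pos [0.502  0.2422 0.0725] R [ 0. -0. -1.] w 0.0586 g 70.4
```

```bash
python3 -m crank '[{"tx":0,"ty":0,"tz":1,"rx":0,"ry":0,"rz":0},{"tx":0,"ty":0,"tz":2,"rx":0,"ry":0,"rz":0},{"tx":0,"ty":0,"tz":3,"rx":0,"ry":0,"rz":0},{"tx":0,"ty":0,"tz":4,"rx":0,"ry":0,"rz":0},{"tx":0,"ty":0,"tz":5,"rx":0,"ry":0,"rz":0}]'
python3 -c "
from h import *
mavg(3)"
```

```text
time: 27.85
ee_pos: [0.5021, 0.2423, 0.0675]
ee_rot: [0.007, -3.142, -0.0]
force: [-0.8, -1.3, -4.9]
gripper_width: 0.0584
grasp_force: 70.4
t 28.0 Mtool [0.0318 0.0052 0.011 ] se [0.0338 0.0105 0.023 ] F [0.38 0.11 4.58] pos [0.502  0.2422 0.0674] R [ 0. -0. -1.] w 0.0585 g 70.4
```

It is in the bore and moving freely.

```bash
python3 -m crank '[{"tx":0,"ty":0,"tz":1.5,"rx":0,"ry":0,"rz":0},{"tx":0,"ty":0,"tz":3,"rx":0,"ry":0,"rz":0},{"tx":0,"ty":0,"tz":4.5,"rx":0,"ry":0,"rz":0},{"tx":0,"ty":0,"tz":6,"rx":0,"ry":0,"rz":0},{"tx":0,"ty":0,"tz":7.5,"rx":0,"ry":0,"rz":0}]'
python3 -m crank '[{"tx":0,"ty":0,"tz":1.5,"rx":0,"ry":0,"rz":0},{"tx":0,"ty":0,"tz":3,"rx":0,"ry":0,"rz":0},{"tx":0,"ty":0,"tz":4.5,"rx":0,"ry":0,"rz":0},{"tx":0,"ty":0,"tz":5.5,"rx":0,"ry":0,"rz":0},{"tx":0,"ty":0,"tz":5.5,"rx":0,"ry":0,"rz":0}]'
python3 -c "
from h import *
mavg(3)"
```

```text
time: 28.5
ee_pos: [0.5021, 0.2422, 0.0599]
ee_rot: [0.007, -3.141, 0.0]
force: [-0.4, -0.1, -5.1]
gripper_width: 0.0584
grasp_force: 70.4
time: 29.0
ee_pos: [0.502, 0.2422, 0.0544]
ee_rot: [0.007, -3.141, 0.0]
force: [-0.3, -0.0, -4.7]
gripper_width: 0.0582
grasp_force: 70.4
t 29.15 Mtool [0.0507 0.0223 0.0092] se [0.0173 0.0097 0.0107] F [-0.19 -0.05  4.78] pos [0.5021 0.2422 0.0546] R [ 0.  0. -1.] w 0.0588 g 70.4
```

```bash
python3 -m crank '[{"tx":0,"ty":0,"tz":1,"rx":0,"ry":0,"rz":0},{"tx":0,"ty":0,"tz":2,"rx":0,"ry":0,"rz":0},{"tx":0,"ty":0,"tz":2.6,"rx":0,"ry":0,"rz":0},{"tx":0,"ty":0,"tz":3.2,"rx":0,"ry":0,"rz":0},{"tx":0,"ty":0,"tz":3.2,"rx":0,"ry":0,"rz":0}]'
python3 -m crank '[{"tx":0,"ty":0,"tz":0.4,"rx":0,"ry":0,"rz":0},{"tx":0,"ty":0,"tz":0.8,"rx":0,"ry":0,"rz":0},{"tx":0,"ty":0,"tz":0.8,"rx":0,"ry":0,"rz":0}]'
```

```text
time: 29.65
ee_pos: [0.502, 0.2422, 0.0513]
ee_rot: [0.007, -3.141, 0.0]
force: [-0.3, -0.3, -4.5]
gripper_width: 0.0584
grasp_force: 70.4
time: 29.95
ee_pos: [0.5021, 0.2423, 0.0506]
ee_rot: [0.007, -3.142, -0.0]
force: [-0.4, 0.2, -4.1]
gripper_width: 0.058
grasp_force: 70.5
```

```bash
python3 -m crank '[{"tx":0,"ty":0,"tz":0.4,"rx":0,"ry":0,"rz":0},{"tx":0,"ty":0,"tz":0.8,"rx":0,"ry":0,"rz":0},{"tx":0,"ty":0,"tz":0.8,"rx":0,"ry":0,"rz":0}]'
python3 -m crank '[{"tx":0,"ty":0,"tz":0.3,"rx":0,"ry":0,"rz":0},{"tx":0,"ty":0,"tz":0.6,"rx":0,"ry":0,"rz":0},{"tx":0,"ty":0,"tz":0.6,"rx":0,"ry":0,"rz":0}]'
```

```text
time: 30.25
ee_pos: [0.5022, 0.2423, 0.0506]
ee_rot: [-0.007, 3.141, -0.0]
force: [-3.7, -1.3, 5.4]
gripper_width: 0.0585
grasp_force: 70.9
time: 30.55
ee_pos: [0.5022, 0.2423, 0.0506]
ee_rot: [-0.007, 3.141, -0.0]
force: [-5.4, -2.6, 11.6]
gripper_width: 0.0584
grasp_force: 71.3
```

It is on the floor of the recess: TCP 0.0506 against an expected 0.0504, with a firm upward reaction. I'll release and retreat.

```bash
python3 -m crank '[{"tx":0,"ty":0,"tz":-0.8,"rx":0,"ry":0,"rz":0},{"tx":0,"ty":0,"tz":-0.8,"rx":0,"ry":0,"rz":0},{"tx":0,"ty":0,"tz":-0.8,"rx":0,"ry":0,"rz":0},{"tx":0,"ty":0,"tz":-0.8,"rx":0,"ry":0,"rz":0},{"tx":0,"ty":0,"tz":-0.8,"rx":0,"ry":0,"rz":0},{"tx":0,"ty":0,"tz":-0.8,"rx":0,"ry":0,"rz":0},{"tx":0,"ty":0,"tz":-0.8,"rx":0,"ry":0,"rz":0}]' -1
python3 -m crank '[{"tx":0,"ty":0,"tz":-15,"rx":0,"ry":0,"rz":0},{"tx":0,"ty":0,"tz":-45,"rx":0,"ry":0,"rz":0},{"tx":0,"ty":0,"tz":-80,"rx":0,"ry":0,"rz":0},{"tx":0,"ty":0,"tz":-115,"rx":0,"ry":0,"rz":0},{"tx":0,"ty":0,"tz":-130,"rx":0,"ry":0,"rz":0},{"tx":0,"ty":0,"tz":-130,"rx":0,"ry":0,"rz":0}]'
python3 -c "
from h import *
for c in('top','side','wrist'):
    im=imaging.capture(c);cv2.imwrite('pics/f_%s.png'%c,im)
    print(c,[(np.round(d['uv']).tolist(),round(d['confidence'],2),ray(c,d['uv'],0)[:2].round(4).tolist(),ray(c,d['uv'],.01)[:2].round(4).tolist()) for d in pinpoint(c,'can_a')])
st()"
```

```text
time: 31.25
ee_pos: [0.5021, 0.2422, 0.0499]
ee_rot: [0.007, -3.141, -0.0]
force: [0.4, 0.6, -0.6]
gripper_width: 0.0854
grasp_force: 0.0
time: 31.85
ee_pos: [0.5041, 0.2434, 0.1841]
ee_rot: [-0.007, 3.135, 0.004]
force: [0.1, -0.1, 0.4]
gripper_width: 0.0854
grasp_force: 0.0
top [([223.0, 199.0], 0.89, [0.5046, 0.0546], [0.5034, 0.0535]), ([166.0, 200.0], 0.82, [0.504, 0.2498], [0.5028, 0.2471]), ([341.0, 199.0], 0.61, [0.4944, -0.341], [0.4933, -0.339])]
side [([212.0, 162.0], 0.84, [0.5166, 0.3015], [0.5085, 0.2801]), ([236.0, 189.0], 0.67, [0.5007, 0.0504], [0.4928, 0.0328])]
wrist [([263.0, 177.0], 0.97, [0.507, 0.2436], [0.5046, 0.2435]), ([80.0, 172.0], 0.7, [0.502, 0.0489], [0.4998, 0.0548])]
32.15 pos [0.5013 0.2418 0.1787] rot [ 7.000e-03 -3.139e+00  1.000e-03] F [ 0.15 -0.29 -0.72] M [-0.038  0.007  0.034] w 0.0853 g 0.0
```

```bash
python3 -c "
from h import *
print(ticket.sign_off())"
```

```text
the job is handed in; nothing more can be done
None
```

The job is handed in: the middle canister had the loose core and now sits upright on the floor of the red holder's recess, after one 15 N touch on the recess chamfer that I backed off and re-aligned; the first one tested is back where it stood, the third was never lifted, and it took about 32 s.

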